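# Close the spray gun's cup with its nested lids and take off the storage cap

## Task

Get the touch-up spray gun in the cradle ready for spraying: first squeeze its trigger all the way back and let it spring out again, to check the needle while the cup is open. Then pick up the two nested lids together by the inner lid's knob, lower them onto the gun's cup until the inner lid sits fully home, let go, and lift off only the outer storage cap so that the cup can breathe; the cap must not part from the inner lid before that, and the inner lid must stay seated. Finish while still holding the cap in the gripper, level and about 10 cm clear above the inner lid, and leave the other things on the bench where they are.

Things in the scene. Friction and masses are not known exactly. Their poses are not given: they have to be found in the camera images.
- trigger (a joint): Trigger of the spray gun: a steel lever, 8 mm thick, hinged at the gun's barrel. 0 = sprung out (rest), 0.19 rad = fully squeezed back to the grip. The return spring gives about 4 N at rest and 9 N fully squeezed at trigger_face. At full squeeze the front face of the lever is about 36 mm from the back of the grip (at rest 50 mm).
- trigger_face (a point): Middle of the front face of the trigger lever where a finger presses, 46 mm above the bench; moves with the trigger (about 14 mm towards the grip when fully squeezed). The lever is 14 mm high and goes on about 15 mm beyond this point to its free end. Its hinge is 75 mm away, at the barrel.
- grip_back (a point): On the back of the gun's fixed round grip (26 mm thick), 46 mm above the bench. Axes: +y points through the grip to trigger_face (one finger behind this point, one before the trigger, closing along y, squeeze it); the grip's free end lies to -x; z up. Below is only bench. The gun lies on its side, fixed in a fixed wooden cradle, no hose. The cup's axis is 80 mm in +x, 43 mm in +y from here.
- cup_rim (a point): Centre of the mouth of the gun's open metal cup, at rim height (104 mm above the bench), z up. Cup: 50 mm outside diameter, 44 mm inside, straight-walled for the top 21 mm, fixed to the gun.
- lid_knob (a point): Middle of the head of the inner lid's knob, 42 mm above the underside of the lid's plug, z up. A round post, 18 mm diameter, that comes up through the hole in the storage cap; 25 mm of it stand free above the cap's top, and its flat top is 12 mm above this point. Lifting by the knob carries both lids, since the cap rests on the inner lid.
- lid_flange (a point): Centre of the underside of the inner lid's flange (50 mm diameter), the face that sits on the cup's rim; z up. Below it a chamfered plug, 40.4 mm diameter and 12 mm deep, goes into the cup; at the start the lid stands on the bench on this plug. At full seat this point coincides with cup_rim. The inner lid weighs about 60 g.
- cap_center (a point): Centre of the outer storage cap, half-way up its ribbed side; z up. A round shell, 62 mm diameter, 17 mm high, about 50 g, open below, with a 24 mm hole on top. Nested, its lower edge is level with the flange's underside (this point 8.5 mm above lid_flange); it lies loose, 3.5 mm play all round. It comes off straight up; the knob's top is 42 mm above its lower edge.
- paint_jar_red: Bystander: small red paint jar without its lid, 49 mm diameter, 62 mm high; origin under its middle.
- pin_tin: Bystander: round flat tin, 62 mm diameter, 24 mm high; origin under its middle. Not one of the gun's lids.
- cotton_reel: Bystander: wooden cotton reel, 35 mm diameter, 42 mm high; origin under its middle.
- jar_lid: Bystander: flat tin lid of the paint jar, 41 mm diameter, 8 mm high; origin under its middle. Not one of the gun's lids.
Mind the look-alikes: they are no part of the job. There is more than one size of the part that bears cap_center; the job needs the middle-sized.

How it is judged:
On the way, in this order (a step that is already met when the one before it is completed fails the run):
1. the trigger is squeezed all the way (over 0.16 rad) (value of joint trigger above 0.16 rad), for 0.2 s.
2. the trigger has sprung out again (under 0.03 rad) (value of joint trigger below 0.03 rad), for 0.2 s.
3. both lids are off the bench together, still nested (height (world z) of lid_flange above 0.05 m and z of cap_center in the frame of lid_flange below 0.013 m), for 0.2 s.
4. both lids sit nested on the cup, the inner one home (within 3 mm sideways, 2.5 mm in height, 0.06 rad), and are let go (horizontal distance between lid_flange and cup_rim below 0.003 m and z of lid_flange in the frame of cup_rim below 0.0025 m and angle between lid_flange's own z axis and vertical below 0.06 rad and z of cap_center in the frame of lid_flange below 0.013 m and contact force between the fingers and inner_lid below 0.1 N and contact force between the fingers and outer_cap below 0.1 N), for 0.2 s.
At the end, for the whole second after the job is handed in: Inner lid seated in the cup (3 mm sideways, 2.5 mm in height, 0.06 rad), touched by neither fingers nor cap; gripper holds the cap (over 1 N), still, within 0.3 rad of level, its centre at least 70 mm above the inner lid's flange; trigger sprung out (horizontal distance between lid_flange and cup_rim below 0.003 m and z of lid_flange in the frame of cup_rim below 0.0025 m and angle between lid_flange's own z axis and vertical below 0.06 rad and z of cap_center in the frame of lid_flange above 0.07 m and angle between cap_center's own z axis and vertical below 0.3 rad and contact force between the fingers and outer_cap above 1 N and contact force between each of outer_cap, the fingers and inner_lid below 0.05 N and contact force between outer_cap and spray_gun below 0.05 N and linear speed of outer_cap below 0.03 m/s and value of joint trigger below 0.03 rad); the arm keeps its last pose, push and grip.
It fails at once if the cap parts from the inner lid (by more than 20 mm) while the inner lid is not seated in the cup (distance between cap_center and lid_flange above 0.029 m and (horizontal distance between lid_flange and cup_rim above 0.004 m or z of lid_flange in the frame of cup_rim above 0.004 m)).
It fails at once if a bystander is moved by more than 30 mm (distance of any of paint_jar_red, pin_tin, cotton_reel, jar_lid from where it was at the start of the episode above 0.03 m).
It also fails if it takes over 67 s, if anything falls off the work surface, if the arm or the gripper's body presses on something with over 40 N, if the wrist force passes 120 N, or if a joint passes its speed limit or range.

## Robot

A 6-joint arm with a two-finger parallel gripper is mounted at the origin on a cart in front of the work surface, level with it; the furniture and walls round the work are solid. World frame = base frame: x ahead of the robot, y to its left, z up, the work surface at z = 0. Lengths are in m, angles in rad, forces in N, time in s.
With the tool pointing down it reaches from about 0.425 to 0.95 m from the base axis. Payload 3.5 kg.
Tool frame: the origin (TCP) lies between the finger pads; the fingertips stand 19 mm ahead of it and the grasp point (between the pads) is the TCP (ctrl.nose_length is the distance from the TCP to the fingertips, in m); z points along the fingers, y is the line along which they close (so a half turn about z gives the same grasp; the last joint's range is limited). The gripper opens to 85 mm and grips with 20 to 120 N. Pads are 22 mm wide; open, the fingers measure 114 mm over their backs; the gripper's body (76 mm by 85 mm) begins 54 mm behind the grasp point. The pads swing forward as they close: fully open they stand 13 mm farther back than shut.
Start: joints at [1.091, 0.286, 1.577, -0, 1.279, -0.15], TCP at [0.219, 0.639, 0.25] pointing down, gripper open.
Joint ranges: [-2.77, 2.77], [-0.9, 2.22], [0.21, 2.48], [-1.53, 4.67], [0.24, 2.81], [-2.84, 2.84]. Speed limits (rad/s): [2.79, 2.79, 3.14, 3.14, 3.14, 3.14].

## Interface

Orientations are given as a unit quaternion [x, y, z, w].
In Python, from plant import ctrl gives the robot as it stands.
- The arm moves only by the tool apply_moves, never from a script. Its argument "series" is a list of rows, each a list of 6 numbers: the shift along the world's x, y, z scaled (see below), then the turn, a rotation vector about the world's x, y, z scaled (see below). A call has 1 to 20 rows; each row is the pose to reach, as a shift and turn from the pose commanded when the call began; what a row does not reach only later rows make up. The controller multiplies each number of a shift by 0.8 m and each number of a turn by 45 degrees. A row lasts 1/8 s, in which the tool goes at most 62.5 mm and 10.7 degrees, less where a joint would pass 70% of its speed; a pose out of reach is approached as far as the arm can. A call with a number of a shift or a turn outside -1 to 1 is refused whole. A call with a gripper value outside its range is refused whole. "jaw" is the opening, from 0 (shut) to 1 (fully open), set as the call begins (left out, the last holds). The fingers move at their own pace and stop on an object; "squeeze" is the grip in N (left out, the last holds). Time passes only in rows, so rows that repeat a pose let the fingers close. It gives the time, the measured TCP pose, the force, the opening and the grip force at its end, in the units of the state.
- ctrl.get_state(): the state, without advancing time (a new reading comes with each control period).
- ctrl.read_camera(name): name is "side" or "top" or "wrist"; returns the picture (400x640x3 uint8, red, green, blue); there is no depth.
- ctrl.get_calibration(name): a dict with "fx", "fy", "cx", "cy" (pixels), "xyz" and "orientation" of the camera in the world; the wrist camera has in their place "hand_eye" (4x4, takes a point from camera to tool coordinates, whose origin is the TCP and whose axes are the flange's). Camera axes: x right, y up, looking along -z (the intrinsics and any distortion apply to the point x, -y, -z); pixel columns grow to the right and rows downward; lengths in m; the calibration is good to about 2 mm. The wrist camera is an equidistant fisheye: a pixel r from the principal point sees the ray r / f radians off the axis. A picture is of the moment at which its call begins: read the wrist's pose just before it. get_calibration takes no time and is no camera call.
- ctrl.sign_off(): hands the job in; it is judged then, once.
Trained networks look in the newest picture that a camera, given by its name, has taken for a name from the list of things; names that differ only in an ending like _2 or _b are one class to them, and where a whole thing is asked for, a point or a joint stands for the part that bears it (a point fixed in the world has none). Each returns a list of dicts, best first, with "p" (0 to 1); they miss things now and then, are a little off and sometimes report something else, mostly with a low value. They report only what shows in the picture. A call takes as long as a camera call. They do not tell look-alikes from the thing itself.
- ctrl.boxes_of(thing, camera): "xy" ([column, row] as shares, 0 to 1, of the picture: columns of its width, rows of its height, amid what is visible of it).
- ctrl.silhouettes(thing, camera): "pixels" (400x640 bool, what is visible of it) and "xy" ([column, row] as shares, 0 to 1, of the picture: columns of its width, rows of its height, amid what is visible of it).
The state is a dict: "time": time; "qpos": joint angles; "dq": joint speeds; "joint_efforts": joint torques, N m; "eef_pos": TCP position; "tcp_rot": TCP orientation; "contact_force": force on the tool from outside, world axes, zero at the start; "wrist_torque": the same for the moment, N m; "opening": opening from 0.0 (shut) to 1.0 (fully open); "finger_force": force on a finger pad.
Only numpy, scipy, OpenCV 4.12 (cv2) and the standard library are available. Lean on these libraries where they do the work, as an engineer would, in place of code of your own. Each camera call takes 0.05 s, during which the arm holds its last target. There are 200 camera calls.

## Working session

There is one attempt and no reset: what is moved stays moved. The work goes in short steps, Python scripts to look and compute and a tool call to move; the robot and the scene stay as the last step left them, time stands still between calls to the robot, and variables do not carry over. Pictures are saved under pics/ and viewed, at most 11 in all, crops included, and the job is handed in when it is done.

Besides the shell and the picture viewer there is one more tool, called after "Emit:" as a command line: name --pt "numbers of a row" for each row, then --argument value for the rest. apply_moves: Moves the arm, as the interface text tells. Shifts and turns lie within -1 to 1; 1 stands for 0.8 m of shift or 45 degrees of turn. Its arguments: {"type":"object","properties":{"series":{"type":"array"},"jaw":{"type":"number"},"squeeze":{"type":"number"}},"required":["series"]}

```bash
mkdir -p pics
cat > h.py <<'E'
import numpy as np, cv2
from scipy.spatial.transform import Rotation as R
from plant import ctrl
def save(n,f,crop=None,s=1):
    im=ctrl.read_camera(n)
    o=im if crop is None else im[crop[1]:crop[3],crop[0]:crop[2]]
    cv2.imwrite(f,cv2.resize(o[:,:,::-1],None,fx=s,fy=s,interpolation=cv2.INTER_CUBIC)); return im
def ray(n,u,v,st=None):
    c=ctrl.get_calibration(n)
    if n=='wrist':
        st=st or ctrl.get_state(); H=np.array(c['hand_eye']); 
        dx,dy=(u-c['cx'])/c['fx'],(v-c['cy'])/c['fy']; t=np.hypot(dx,dy)
        d=np.array([dx/t*np.sin(t),-dy/t*np.sin(t),-np.cos(t)]) if t>0 else np.array([0,0,-1.])
        Rt=R.from_quat(st['tcp_rot']).as_matrix()
        return Rt@H[:3,3]+np.array(st['eef_pos']), Rt@H[:3,:3]@d
    d=np.array([(u-c['cx'])/c['fx'],-(v-c['cy'])/c['fy'],-1.])
    return np.array(c['xyz']),R.from_quat(c['orientation']).as_matrix()@d
def hit(n,u,v,z,st=None):
    o,d=ray(n,u,v,st); return o+d*(z-o[2])/d[2]
def proj(n,p,st=None):
    c=ctrl.get_calibration(n)
    if n=='wrist':
        st=st or ctrl.get_state(); H=np.array(c['hand_eye']); Rt=R.from_quat(st['tcp_rot']).as_matrix()
        q=H[:3,:3].T@(Rt.T@(np.array(p)-st['eef_pos'])-H[:3,3]); x,y,z=q[0],-q[1],-q[2]
        t=np.arctan2(np.hypot(x,y),z); r=np.hypot(x,y)+1e-12
        return c['cx']+c['fx']*t*x/r, c['cy']+c['fy']*t*y/r
    q=R.from_quat(c['orientation']).as_matrix().T@(np.array(p)-c['xyz'])
    return c['cx']-c['fx']*q[0]/q[2], c['cy']+c['fy']*q[1]/q[2]
E
python3 - <<'E'
from h import *
a=save('top','pics/top.png');b=save('side','pics/side.png')
for n in ('top','side'):
    c=ctrl.get_calibration(n);print({k:np.round(v,3) for k,v in c.items()})
print(ctrl.get_calibration('wrist'))
zs=dict(trigger=.046,cup_rim=.104,lid_knob=.066,lid_flange=.012,cap_center=.029,paint_jar_red=.06,pin_tin=.024,cotton_reel=.042,jar_lid=.008)
for t,z in zs.items():
    for d in ctrl.boxes_of(t,'top'):
        u,v=d['xy'][0]*640,d['xy'][1]*400
        print(t,round(d['p'],2),round(u),round(v),hit('top',u,v,z).round(3))
E
```

```text
{'fx': np.float64(450.023), 'fy': np.float64(450.023), 'cx': np.float64(317.189), 'cy': np.float64(199.584), 'xyz': array([0.247, 0.072, 1.404]), 'orientation': array([ 0.058, -0.07 , -0.693,  0.715])}
{'fx': np.float64(411.026), 'fy': np.float64(411.026), 'cx': np.float64(316.558), 'cy': np.float64(200.174), 'xyz': array([0.439, 0.998, 0.556]), 'orientation': array([-0.011,  0.531,  0.847, -0.039])}
{'fx': 309.70691628693146, 'fy': 309.70691628693146, 'cx': 318.874608697472, 'cy': 198.6601113981743, 'hand_eye': array([[ 1.09622796e-03,  9.65048651e-01,  2.62068501e-01,
         6.54707157e-02],
       [ 9.99999305e-01, -1.17174270e-03,  1.31879694e-04,
        -1.91716473e-04],
       [ 4.34347174e-04,  2.62068174e-01, -9.65049265e-01,
        -1.24068388e-01],
       [ 0.00000000e+00,  0.00000000e+00,  0.00000000e+00,
         1.00000000e+00]])}
trigger 0.68 217 176 [0.559 0.364 0.046]
trigger 0.51 305 202 [0.488 0.09  0.046]
cup_rim 0.71 306 186 [0.524 0.087 0.104]
lid_knob 0.64 202 190 [0.509 0.403 0.066]
lid_knob 0.4 407 223 [ 0.431 -0.219  0.066]
cap_center 0.84 409 223 [ 0.436 -0.235  0.029]
cap_center 0.65 354 221 [ 0.436 -0.065  0.029]
paint_jar_red 0.68 215 177 [0.552 0.368 0.06 ]
paint_jar_red 0.66 307 202 [0.483 0.083 0.06 ]
pin_tin 0.61 208 224 [0.413 0.386 0.024]
jar_lid 0.67 215 176 [0.567 0.379 0.008]
```

View pics/top.png

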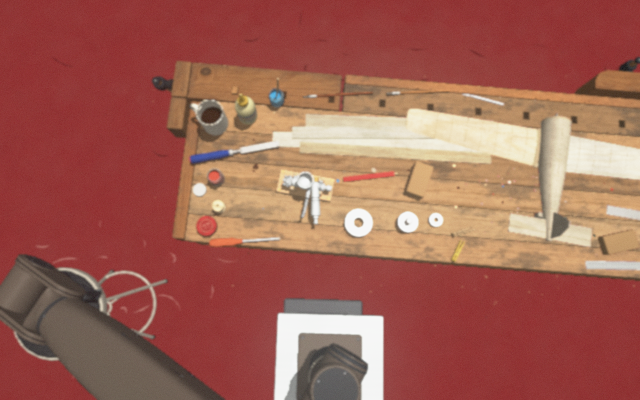

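View pics/side.png

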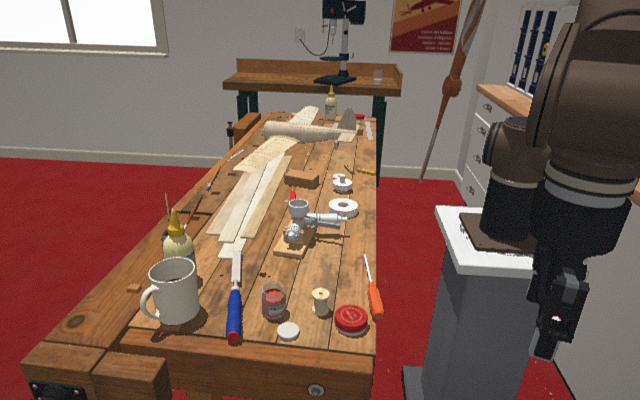

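The top view shows the gun with its cup at (305,181), the grip at (316,205) and the trigger beside it at (305,207). Candidates for the cap and lids:
- large ring at (358,222)
- middle-sized one with a knob at (408,222)
- small one at (436,219)
- red pin tin at (207,226)
- white jar lid at (199,189)

I choose (408,222) and will check it in a close crop.

Run:
```python
from h import *
save('top','pics/c1.png',(270,160,450,250),4.4)
for u,v in ((358,222),(408,222),(436,219)): print(hit('top',u,v,.03).round(3))
for t in ('trigger','cap_center','lid_knob'):
  for d in ctrl.silhouettes(t,'top'):
    m=d['pixels'];ys,xs=np.nonzero(m);print(t,d['p'],m.sum(),xs.min(),xs.max(),ys.min(),ys.max())
print(ctrl.get_state())
```

```text
[ 0.433 -0.075  0.03 ]
[ 0.438 -0.23   0.03 ]
[ 0.45  -0.317  0.03 ]
trigger 0.65 79 302 309 190 216
cap_center 0.8 288 398 417 212 231
cap_center 0.71 147 429 442 213 226
cap_center 0.61 522 345 372 209 236
{'time': 0.75, 'qpos': array([ 1.09098756e+00,  2.86277775e-01,  1.57667057e+00, -8.92138218e-06,
        1.27857079e+00, -1.49971741e-01]), 'dq': array([-1.89748877e-05,  2.18189367e-03,  3.98011505e-04, -1.04500941e-03,
        2.91405461e-04,  7.37786693e-06]), 'joint_efforts': array([-9.73104170e-05, -4.05865502e+01, -2.92902285e+01, -9.83814357e-05,
        5.02679159e-04,  7.34305843e-06]), 'eef_pos': array([0.21858284, 0.63863325, 0.25035566]), 'tcp_rot': array([1.64170681e-01, 9.86431947e-01, 3.36253084e-05, 1.54452296e-05]), 'contact_force': array([ 0.7538678 , -0.21252688, -0.13094869]), 'wrist_torque': array([ 0.04498531, -0.01264786, -0.02603848]), 'finger_force': 0.0, 'opening': 1.0028123798572883}
```

View pics/c1.png

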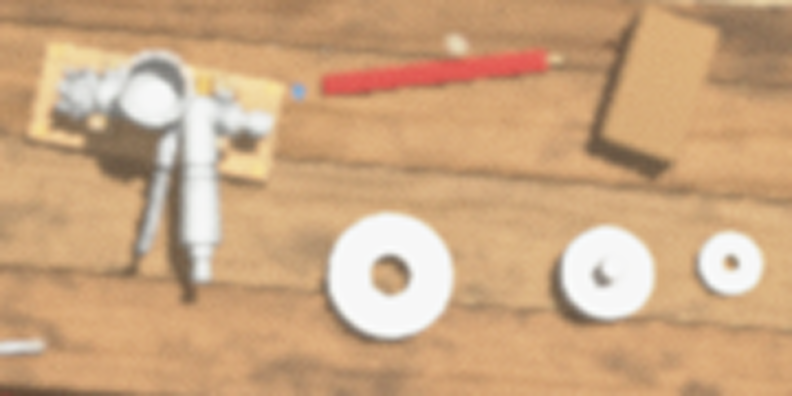

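The crop confirms the choice: only the middle cap, at crop (605,272) → pixel (407,222), has a knob through it. The grip runs from crop (200,115) to (200,280), the trigger lies to its left, and the cup mouth is at (153,92).

Run:
```python
from h import *
P=lambda a,b,z: hit('top',270+a/4.4,160+b/4.4,z).round(4)
print('cup',P(153,94,.104)); print('grip',P(200,130,.055),P(200,235,.055)); print('trig',P(168,150,.05),P(145,240,.05)); print('knob',P(605,270,.078),'cap',P(607,273,.038))
st=ctrl.get_state();print(R.from_quat(st['tcp_rot']).as_matrix().round(3))
```

```text
cup [0.5386 0.0919 0.104 ]
grip [0.5251 0.0591 0.055 ] [0.4513 0.0568 0.055 ]
trig [0.5111 0.0809 0.05  ] [0.4473 0.0946 0.05  ]
knob [ 0.433  -0.2179  0.078 ] cap [ 0.4366 -0.2281  0.038 ]
[[-0.946  0.324  0.   ]
 [ 0.324  0.946  0.   ]
 [-0.     0.    -1.   ]]
```

Emit:
apply_moves --pt "0.31 -0.71 0 0 0 0.444" --pt "0.31 -0.71 0 0 0 0.444" --pt "0.31 -0.71 0 0 0 0.444" --pt "0.31 -0.71 0 0 0 0.444" --pt "0.31 -0.71 0 0 0 0.444" --pt "0.31 -0.71 0 0 0 0.444" --pt "0.31 -0.71 0 0 0 0.444" --pt "0.31 -0.71 0 0 0 0.444" --pt "0.31 -0.71 0 0 0 0.444" --pt "0.31 -0.71 0 0 0 0.444" --pt "0.31 -0.71 0 0 0 0.444" --pt "0.31 -0.71 0 0 0 0.444" --pt "0.31 -0.71 0 0 0 0.444" --pt "0.31 -0.71 0 0 0 0.444" --jaw 1

```text
time: 2.5
eef_pos: [0.4661, 0.0719, 0.2503]
tcp_rot: [-0.011, 1.0, 0.0, 0.0]
contact_force: [-0.7, 0.2, -0.2]
opening: 1.003
finger_force: 0.0
```

Run:
```python
from h import *
st=ctrl.get_state();save('wrist','pics/w1.png',None,1.25)
print(st['time'],st['eef_pos'],R.from_quat(st['tcp_rot']).as_matrix().round(3).tolist())
for p in ((.459,.046,.046),(.459,.096,.046),(.539,.092,.104)): print(np.round(proj('wrist',p,st),1))
```

```text
2.5 [0.46613171 0.07188032 0.25032392] [[-1.0, -0.021, 0.0], [-0.021, 1.0, 0.0], [-0.0, 0.0, -1.0]]
[295.5 170.7]
[341.9 171.7]
[338.3 263.5]
```

View pics/w1.png

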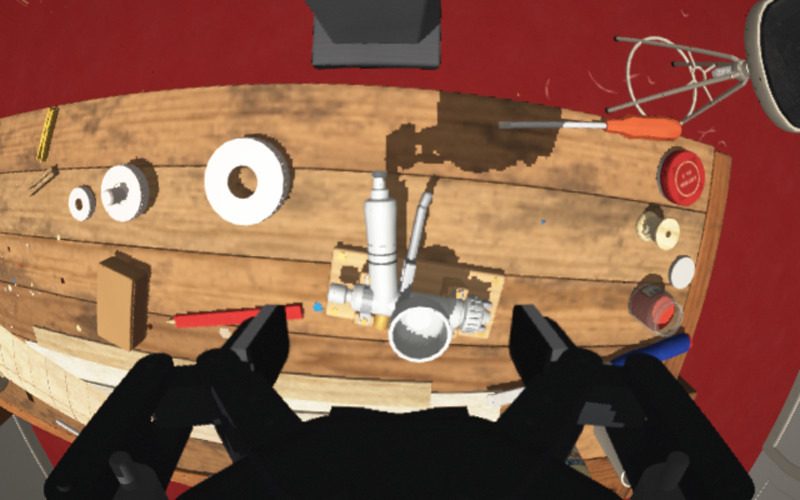

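The wrist view (scale 1.25) shows the cup mouth centred at about (420,332), the grip body at x 366–397 for y 210, and the trigger running from (431,192) to (409,280). Next I refine the numbers.

```bash
cat > cup.py <<'E'
from h import *
def rim(im,st,n='wrist',r=.025,z=.104,guess=(.539,.092)):
    """fit outer rim circle: maximise gradient along projected circle"""
    g=cv2.GaussianBlur(cv2.cvtColor(im,cv2.COLOR_RGB2GRAY),(0,0),1).astype(np.float32)
    G=np.hypot(cv2.Sobel(g,cv2.CV_32F,1,0),cv2.Sobel(g,cv2.CV_32F,0,1))
    a=np.linspace(0,2*np.pi,72,endpoint=False);best=(-1,)
    sc=lambda x,y,r:np.mean([cv2.getRectSubPix(G,(1,1),tuple(map(float,proj(n,(x+r*np.cos(t),y+r*np.sin(t),z),st))))[0,0] for t in a])
    for step,w in ((.002,6),(.0005,4)):
        c=best[1:] or guess; best=(-1,)
        for i in range(-w,w+1):
            for j in range(-w,w+1):
                x,y=c[0]+i*step,c[1]+j*step; s=sc(x,y,r)+sc(x,y,r-.003)*(r<.0255)
                if s>best[0]: best=(s,x,y)
    return best
E
python3 - <<'E'
from cup import *
st=ctrl.get_state();im=ctrl.read_camera('wrist')
print('rim',rim(im,st)); print('hand',hit('wrist',336,265.6,.104,st))
for d in ctrl.boxes_of('cup_rim','wrist'): print('box',d['p'],hit('wrist',d['xy'][0]*640,d['xy'][1]*400,.104,st))
H=lambda a,b,z:hit('wrist',a/1.25,b/1.25,z,st).round(4)
print('grip L/R',H(366,210,.046),H(397,210,.046),H(371,280,.046),H(400,280,.046))
print('grip end',H(378,174,.046)); print('trig',H(431,192,.053),H(409,280,.053))
for d in ctrl.silhouettes('trigger','wrist'):
    ys,xs=np.nonzero(d['pixels']); print(d['p'],xs.min(),xs.max(),ys.min(),ys.max())
    for y in range(ys.min(),ys.max(),10):
        q=xs[ys==y]
        if len(q): print(y,hit('wrist',q.min(),y,.05,st).round(3)[:2],hit('wrist',q.max(),y,.05,st).round(3)[:2])
E
```

```text
Traceback (most recent call last):
  File "cup.py", line 12, in rim
    x,y=c[0]+i*step,c[1]+j*step; s=sc(x,y,r)+sc(x,y,r-.003)*(r<.0255)
                                             ~~^^^^^^^^^^^^
  File "cup.py", line 7, in <lambda>
    sc=lambda x,y,r:np.mean([cv2.getRectSubPix(G,(1,1),tuple(map(float,proj(n,(x+r*np.cos(t),y+r*np.sin(t),z),st))))[0,0] for t in a])
                                                                       ~~~~^^^^^^^^^^^^^^^^^^^^^^^^^^^^^^^^^^^^^^
  File "h.py", line 21, in proj
    c=ctrl.get_calibration(n)
ValueError: time passes only in moves, steps and waits
```

```bash
sed -i 's/^from plant import ctrl/from plant import ctrl\nimport functools\ncal=functools.lru_cache(None)(ctrl.get_calibration)/; s/c=ctrl.get_calibration(n)/c=cal(n)/' h.py
cat > look.py <<'E'
from cup import *
st=ctrl.get_state();im=ctrl.read_camera('wrist')
print('rim',rim(im,st)); print('hand',hit('wrist',336,265.6,.104,st))
for d in ctrl.boxes_of('cup_rim','wrist'): print('box',d['p'],hit('wrist',d['xy'][0]*640,d['xy'][1]*400,.104,st))
H=lambda a,b,z:hit('wrist',a/1.25,b/1.25,z,st).round(4)
print('grip L/R',H(366,210,.046),H(397,210,.046),H(371,280,.046),H(400,280,.046))
print('grip end',H(378,174,.046)); print('trig',H(431,192,.053),H(409,280,.053))
for d in ctrl.silhouettes('trigger','wrist'):
    ys,xs=np.nonzero(d['pixels']); print(d['p'],xs.min(),xs.max(),ys.min(),ys.max())
    for y in range(ys.min(),ys.max(),10):
        q=xs[ys==y]
        if len(q): print(y,hit('wrist',q.min(),y,.05,st).round(3)[:2],hit('wrist',q.max(),y,.05,st).round(3)[:2])
E
python3 look.py
```

```text
rim (np.float32(454.11893), 0.544, 0.0895)
hand [0.54161726 0.08948683 0.104     ]
box 0.6 [0.50656028 0.08032707 0.104     ]
grip L/R [0.4563 0.0428 0.046 ] [0.4558 0.0694 0.046 ] [0.52   0.0473 0.046 ] [0.5194 0.0735 0.046 ]
grip end [0.4251 0.0527 0.046 ]
trig [0.4386 0.0975 0.053 ] [0.5167 0.0813 0.053 ]
0.86 319 344 153 241
153 [0.439 0.093] [0.438 0.096]
163 [0.449 0.089] [0.449 0.095]
173 [0.46  0.087] [0.46  0.091]
183 [0.471 0.083] [0.471 0.091]
193 [0.482 0.082] [0.482 0.088]
203 [0.494 0.079] [0.493 0.086]
213 [0.505 0.076] [0.505 0.086]
223 [0.517 0.075] [0.517 0.086]
233 [0.529 0.075] [0.529 0.082]
```

Emit:
apply_moves --pt "-0.0114 -0.0156 0 0 0 0.04" --pt "-0.0114 -0.0156 -0.07 0 0 0.04" --pt "-0.0114 -0.0156 -0.13 0 0 0.04" --pt "-0.0114 -0.0156 -0.18 0 0 0.04" --pt "-0.0114 -0.0156 -0.22 0 0 0.04" --pt "-0.0114 -0.0156 -0.258 0 0 0.04" --pt "-0.0114 -0.0156 -0.258 0 0 0.04" --pt "-0.0114 -0.0156 -0.258 0 0 0.04" --jaw 1

```text
time: 3.75
eef_pos: [0.4583, 0.0581, 0.045]
tcp_rot: [-0.025, 1.0, -0.0, 0.001]
contact_force: [-0.2, 0.6, 0.1]
opening: 1.002
finger_force: 0.0
```

Run:
```python
from h import *
st=ctrl.get_state();save('wrist','pics/w2.png',None,1.25)
print(st['time'],st['eef_pos'],st['contact_force'])
```

```text
3.75 [0.45831697 0.05810814 0.04496071] [-0.20571055  0.61026609  0.07551856]
```

View pics/w2.png

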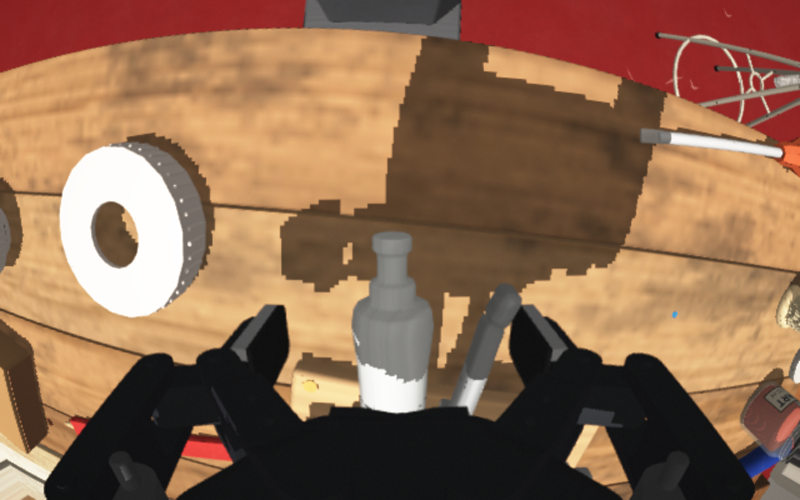

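The grip lies at x 353–433 and the trigger tip at (505,295). Both are between the pads at 288 and 512, so I squeeze.

Emit:
apply_moves --pt "0 0 0 0 0 0" --pt "0 0 0 0 0 0" --pt "0 0 0 0 0 0" --pt "0 0 0 0 0 0" --pt "0 0 0 0 0 0" --pt "0 0 0 0 0 0" --pt "0 0 0 0 0 0" --pt "0 0 0 0 0 0" --pt "0 0 0 0 0 0" --pt "0 0 0 0 0 0" --jaw 0.3 --squeeze 40

```text
time: 5.05
eef_pos: [0.4579, 0.0598, 0.0456]
tcp_rot: [-0.024, 1.0, 0.002, 0.0]
contact_force: [-3.3, 8.1, 7.7]
opening: 0.406
finger_force: 39.3
```

Emit:
apply_moves --pt "0 0 0 0 0 0" --pt "0 0 0 0 0 0" --pt "0 0 0 0 0 0" --pt "0 0 0 0 0 0" --jaw 0.3 --squeeze 60

```text
time: 5.55
eef_pos: [0.4579, 0.0596, 0.0457]
tcp_rot: [-0.025, 1.0, 0.001, 0.0]
contact_force: [-2.9, 7.6, 9.4]
opening: 0.393
finger_force: 59.1
```

Emit:
apply_moves --pt "0 0 0 0 0 0" --pt "0 0 0 0 0 0" --pt "0 0 0 0 0 0" --pt "0 0 0 0 0 0" --pt "0 0 0 0 0 0" --pt "0 0 0 0 0 0" --pt "0 0 0 0 0 0" --pt "0 0 0 0 0 0" --pt "0 0 0.06 0 0 0" --pt "0 0 0.12 0 0 0" --pt "0 0 0.18 0 0 0" --pt "0 0 0.22 0 0 0" --pt "0 0 0.22 0 0 0" --jaw 1

```text
time: 7.18
eef_pos: [0.4592, 0.058, 0.2232]
tcp_rot: [-0.025, 1.0, -0.0, 0.004]
contact_force: [-0.1, 0.9, 0.3]
opening: 0.995
finger_force: 0.0
```

```bash
python3 look.py
```

```text
rim (np.float32(459.4933), 0.544, 0.0895)
hand [0.52090237 0.0757077  0.104     ]
box 0.66 [0.49992934 0.07660285 0.104     ]
grip L/R [0.4466 0.0309 0.046 ] [0.4454 0.0553 0.046 ] [0.5051 0.0368 0.046 ] [0.5038 0.0608 0.046 ]
grip end [0.4177 0.0392 0.046 ]
trig [0.4288 0.0805 0.053 ] [0.5008 0.0679 0.053 ]
0.84 330 362 164 257
164 [0.439 0.092] [0.438 0.096]
174 [0.449 0.089] [0.449 0.094]
184 [0.459 0.084] [0.459 0.094]
194 [0.469 0.084] [0.469 0.091]
204 [0.48  0.082] [0.48  0.089]
214 [0.491 0.079] [0.49  0.087]
224 [0.502 0.076] [0.501 0.086]
234 [0.513 0.074] [0.512 0.086]
244 [0.524 0.073] [0.524 0.084]
254 [0.536 0.074] [0.535 0.083]
```

Emit:
apply_moves --pt "-0.0275 -0.3575 0 0 0 0" --pt "-0.0275 -0.3575 0 0 0 0" --pt "-0.0275 -0.3575 0 0 0 0" --pt "-0.0275 -0.3575 0 0 0 0" --pt "-0.0275 -0.3575 0 0 0 0" --pt "-0.0275 -0.3575 0 0 0 0" --pt "-0.0275 -0.3575 0 0 0 0" --pt "-0.0275 -0.3575 0 0 0 0" --pt "-0.0275 -0.3575 0 0 0 0" --jaw 1

```text
time: 8.45
eef_pos: [0.4356, -0.2268, 0.2198]
tcp_rot: [-0.026, 1.0, 0.0, -0.0]
contact_force: [-0.6, -0.2, -0.0]
opening: 0.999
finger_force: 0.0
```

Run:
```python
from cup import *
st=ctrl.get_state();im=save('wrist','pics/w3.png',None,1.25)
print(st['eef_pos'])
print(rim(im,st,r=.031,z=.029,guess=(.437,-.228)),rim(im,st,r=.009,z=.054,guess=(.437,-.228)))
for t,z in (('cap_center',.025),('lid_knob',.054)):
  for d in ctrl.silhouettes(t,'wrist'):
    print(t,d['p'],np.array(d['xy'])*[800,500],hit('wrist',d['xy'][0]*640,d['xy'][1]*400,z,st).round(4))
```

```text
[ 0.43560702 -0.22675141  0.21976984]
(np.float32(261.66354), 0.4385, -0.232) (np.float32(315.95538), 0.428, -0.2275)
cap_center 0.97 [543.52 222.6 ] [ 0.4263 -0.1     0.025 ]
cap_center 0.75 [297.76 225.85] [ 0.4411 -0.3138  0.025 ]
cap_center 0.65 [390.4 214.9] [ 0.428  -0.2345  0.025 ]
cap_center 0.27 [793.28 274.25] [0.4646 0.3294 0.025 ]
lid_knob 0.61 [390.72 230.5 ] [ 0.4348 -0.2333  0.054 ]
```

View pics/w3.png

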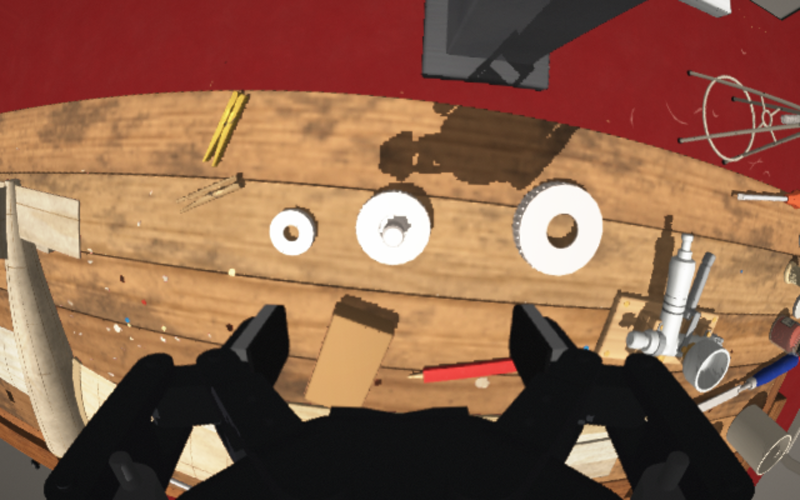

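The middle lid stack is centred at about (393,228) in this view, with the knob top at (393,239). The large ring at (560,230) and the small one at (292,232) have no knob.

Run:
```python
from h import *
st=ctrl.get_state()
print(hit('wrist',393.5/1.25,239/1.25,.054,st),hit('wrist',393.5/1.25,228/1.25,.029,st),st['eef_pos'])
```

```text
[ 0.4415796  -0.23147023  0.054     ] [ 0.43831596 -0.23197803  0.029     ] [ 0.43562869 -0.22729475  0.22006479]
```

Emit:
apply_moves --pt "0.005 -0.006 -0.06 0 0 0" --pt "0.005 -0.006 -0.12 0 0 0" --pt "0.005 -0.006 -0.17 0 0 0" --pt "0.005 -0.006 -0.2 0 0 0" --pt "0.005 -0.006 -0.21 0 0 0" --pt "0.005 -0.006 -0.21 0 0 0" --pt "0.005 -0.006 -0.21 0 0 0" --jaw 1

```text
time: 9.48
eef_pos: [0.4404, -0.2333, 0.0534]
tcp_rot: [-0.025, 1.0, -0.001, 0.001]
contact_force: [0.2, -0.0, 0.6]
opening: 1.0
finger_force: 0.0
```

Emit:
apply_moves --pt "0 0 0 0 0 0" --pt "0 0 0 0 0 0" --pt "0 0 0 0 0 0" --pt "0 0 0 0 0 0" --pt "0 0 0 0 0 0" --pt "0 0 0 0 0 0" --pt "0 0 0 0 0 0" --pt "0 0 0 0 0 0" --pt "0 0 0 0 0 0" --pt "0 0 0 0 0 0" --pt "0 0 0 0 0 0" --pt "0 0 0 0 0 0" --jaw 0 --squeeze 35

```text
time: 10.98
eef_pos: [0.4395, -0.2327, 0.052]
tcp_rot: [-0.025, 1.0, -0.0, 0.0]
contact_force: [-0.8, 0.2, 1.4]
opening: 0.193
finger_force: 34.2
```

Emit:
apply_moves --pt "0 0 0.02 0 0 0" --pt "0 0 0.05 0 0 0" --pt "0 0 0.09 0 0 0" --pt "0 0 0.14 0 0 0" --pt "0 0 0.18 0 0 0" --pt "0 0 0.2 0 0 0" --pt "0.005 0.02 0.2 0 0 0" --pt "0.015 0.05 0.2 0 0 0" --pt "0.03 0.1 0.2 0 0 0" --pt "0.05 0.15 0.2 0 0 0" --pt "0.065 0.2 0.2 0 0 0" --pt "0.08 0.25 0.2 0 0 0" --pt "0.1 0.3 0.2 0 0 0" --pt "0.115 0.35 0.2 0 0 0" --pt "0.124 0.385 0.2 0 0 0" --pt "0.129 0.4 0.2 0 0 0" --pt "0.129 0.4 0.2 0 0 0" --pt "0.129 0.4 0.2 0 0 0"

```text
time: 13.22
eef_pos: [0.5422, 0.0867, 0.2113]
tcp_rot: [-0.025, 1.0, -0.0, -0.001]
contact_force: [-0.4, 0.1, -1.7]
opening: 0.197
finger_force: 34.4
```

Run:
```python
from cup import *
st=ctrl.get_state();im=save('wrist','pics/w4.png',(120,140,520,400),2)
print(st['eef_pos'],R.from_quat(st['tcp_rot']).as_matrix().round(3).tolist())
print(rim(im,st,guess=(.544,.0895)))
```

```text
[0.5421958  0.08667363 0.21132701] [[-0.999, -0.05, -0.001], [-0.05, 0.999, -0.0], [0.001, -0.0, -1.0]]
(np.float32(97.14621), 0.5475000000000001, 0.0755)
```

View pics/w4.png

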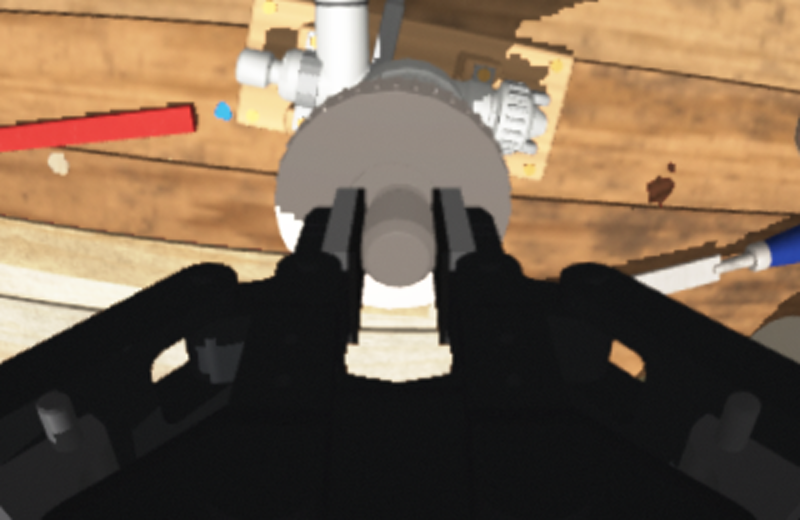

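The lids hang nested on the knob (knob top at (398,248)) and the cup is hidden below them. To firm up the cup position I reuse the saved w1 and w3 pictures and measure the knob in hand.

Run:
```python
from cup import *
st=ctrl.get_state()
print('knob-TCP',hit('wrist',318.5,264,st['eef_pos'][2]+.002,st)-st['eef_pos'])
im=cv2.resize(cv2.imread('pics/w1.png')[:,:,::-1],(640,400),interpolation=cv2.INTER_AREA)
s1=dict(eef_pos=np.array([.46613,.07188,.25032]),tcp_rot=R.from_matrix([[-1,-.021,0],[-.021,1,0],[0,0,-1]]).as_quat())
for r in (.0251,.0256,.022): print(r,rim(im,s1,r=r))
import numpy as np
o=im.copy()
for c,col in (((.544,.0895),(255,0,0)),((.5416,.0895),(0,255,0))):
  for r in (.025,.022):
    pts=np.array([np.array(proj('wrist',(c[0]+r*np.cos(t),c[1]+r*np.sin(t),.104),s1)) for t in np.linspace(0,6.3,60)])
    if r==.025 and col[0]: A=pts
    if r==.025 and col[1]: B=pts
big=cv2.resize(im[215:315,280:400],None,fx=5,fy=5,interpolation=cv2.INTER_CUBIC)
l=big.copy();rr=big.copy()
f=lambda p:((p-[280,215]+.5)*5).astype(np.int32)
for pts,i in ((A,l),(B,l)): cv2.polylines(i,[f(pts)],True,(255,0,0) if pts is A else (0,200,0),1)
cv2.imwrite('pics/ov.png',l[:,:,::-1])
```

```text
knob-TCP [-0.00262627 -0.00066997  0.002     ]
0.0251 (np.float32(436.3081), 0.5435, 0.0895)
0.0256 (np.float32(229.51555), 0.5445000000000001, 0.0895)
0.022 (np.float32(302.12512), 0.547, 0.089)
```

View pics/ov.png

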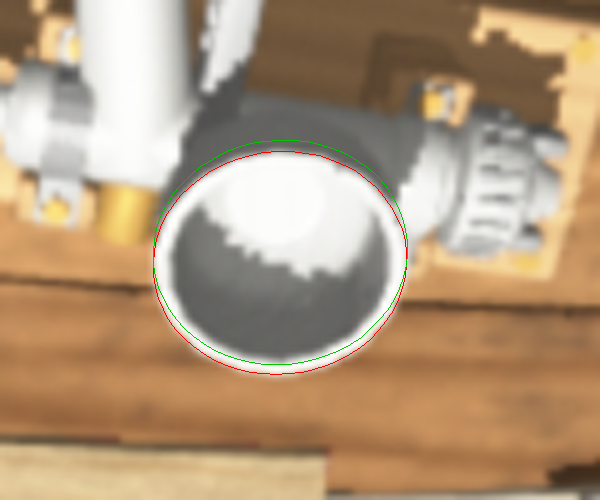

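The red circle (0.544, 0.0895) fits the rim, so I lower the lids to just above the cup and check from the side camera.

Emit:
apply_moves --pt "0.0035 0.003 -0.02 0 0 0" --pt "0.0035 0.003 -0.04 0 0 0" --pt "0.0035 0.003 -0.055 0 0 0" --pt "0.0035 0.003 -0.058 0 0 0" --pt "0.0035 0.003 -0.058 0 0 0" --pt "0.0035 0.003 -0.058 0 0 0"

```text
time: 14.02
eef_pos: [0.5459, 0.0898, 0.1662]
tcp_rot: [-0.025, 1.0, -0.0, 0.001]
contact_force: [1.4, -0.2, -1.3]
opening: 0.193
finger_force: 34.3
```

Run:
```python
from h import *
st=ctrl.get_state(); print(st['eef_pos'])
im=save('side','pics/s2.png',(260,165,360,235),8)
p=st['eef_pos']
print('TCP',proj('side',p),'rim',proj('side',(.544,.0895,.104)),'flange',proj('side',(p[0],p[1],p[2]-.04)))
```

```text
[0.54592282 0.08975756 0.16621752]
TCP (np.float64(297.81702165061586), np.float64(179.7370072981443)) rim (np.float64(298.5017349119986), np.float64(202.85040543211917)) flange (np.float64(297.7530924463722), np.float64(194.74112905131312))
```

View pics/s2.png

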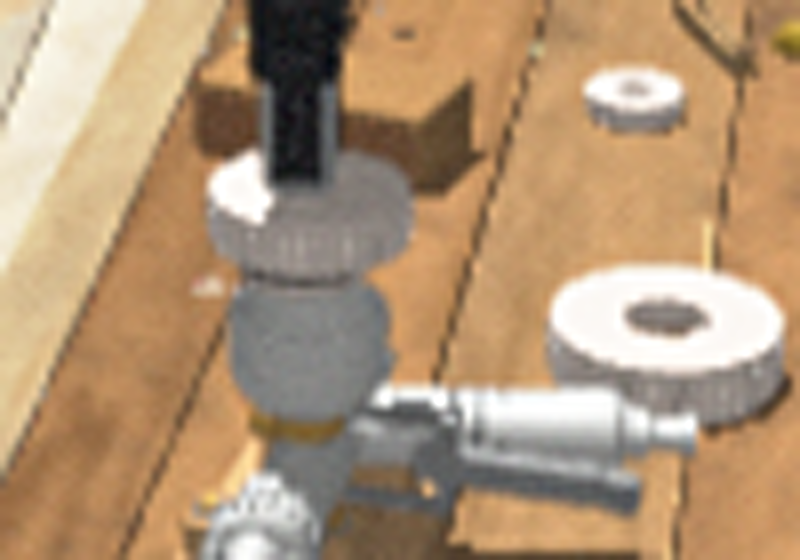

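In the side crop the cap (x 207–413, centre 310) and the cup (231–391, centre 311) line up. I lower slowly.

Emit:
apply_moves --pt "0 0 -0.004 0 0 0" --pt "0 0 -0.008 0 0 0" --pt "0 0 -0.011 0 0 0" --pt "0 0 -0.014 0 0 0" --pt "0 0 -0.017 0 0 0" --pt "0 0 -0.019 0 0 0" --pt "0 0 -0.019 0 0 0"

```text
time: 14.95
eef_pos: [0.5453, 0.0897, 0.1501]
tcp_rot: [-0.025, 1.0, -0.0, -0.0]
contact_force: [-0.1, -1.4, -1.5]
opening: 0.194
finger_force: 34.3
```

Emit:
apply_moves --pt "0 0 -0.003 0 0 0" --pt "0 0 -0.005 0 0 0" --pt "0 0 -0.007 0 0 0" --pt "0 0 -0.008 0 0 0" --pt "0 0 -0.008 0 0 0"

```text
time: 15.58
eef_pos: [0.5453, 0.0898, 0.1442]
tcp_rot: [-0.025, 1.0, -0.0, -0.0]
contact_force: [-3.8, -0.5, 4.1]
opening: 0.192
finger_force: 34.7
```

Emit:
apply_moves --pt "0 0 -0.001 0 0 0" --pt "0 0 -0.001 0 0 0" --pt "0 0 -0.001 0 0 0"

```text
time: 15.95
eef_pos: [0.5454, 0.0898, 0.1441]
tcp_rot: [-0.025, 1.0, -0.0, -0.0]
contact_force: [-5.6, -0.2, 7.6]
opening: 0.195
finger_force: 34.9
```

Emit:
apply_moves --pt "0 0 0 0 0 0" --pt "0 0 0 0 0 0" --pt "0 0 0 0 0 0" --pt "0 0 0 0 0 0" --pt "0 0 0 0 0 0" --pt "0 0 0 0 0 0" --pt "0 0 0 0 0 0" --pt "0 0 0 0 0 0" --jaw 1

```text
time: 16.95
eef_pos: [0.5455, 0.0897, 0.1431]
tcp_rot: [-0.025, 1.0, -0.0, 0.0]
contact_force: [-0.9, -0.4, -0.4]
opening: 1.003
finger_force: 0.0
```

Run:
```python
from h import *
st=ctrl.get_state(); print(st['eef_pos'])
a=ctrl.read_camera('side')[165:235,260:360]; b=ctrl.read_camera('wrist')[140:400,120:520]
o=np.full((560,800,3),0,np.uint8)
o[:280,:400]=cv2.resize(a,(400,280),interpolation=cv2.INTER_CUBIC); o[280:540,:400]=b
o[:280,400:]=cv2.resize(a[10:45,20:70],(400,280),interpolation=cv2.INTER_CUBIC)
cv2.imwrite('pics/s3.png',o[:,:,::-1])
```

```text
[0.54547196 0.08971218 0.14314119]
```

View pics/s3.png

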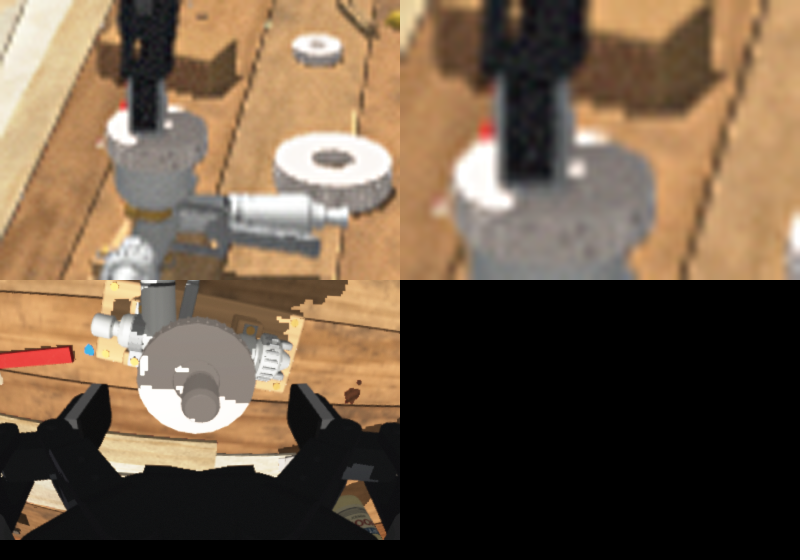

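The lids sit nested and level on the cup. In the wrist inset the cap spans x 137–256 between the open pads at 111 and 288. I lower around the cap and grip its side.

Emit:
apply_moves --pt "-0.0037 0 -0.012 0 0 0" --pt "-0.0037 0 -0.025 0 0 0" --pt "-0.0037 0 -0.036 0 0 0" --pt "-0.0037 0 -0.043 0 0 0" --pt "-0.0037 0 -0.045 0 0 0" --pt "-0.0037 0 -0.045 0 0 0" --jaw 1

```text
time: 17.8
eef_pos: [0.5426, 0.0897, 0.1071]
tcp_rot: [-0.025, 1.0, 0.0, 0.0]
contact_force: [0.2, 0.9, 0.8]
opening: 1.003
finger_force: 0.0
```

Emit:
apply_moves --pt "0 0 0 0 0 0" --pt "0 0 0 0 0 0" --pt "0 0 0 0 0 0" --pt "0 0 0 0 0 0" --pt "0 0 0 0 0 0" --pt "0 0 0 0 0 0" --pt "0 0 0 0 0 0" --pt "0 0 0 0 0 0" --jaw 0.5 --squeeze 25

```text
time: 18.8
eef_pos: [0.5429, 0.0897, 0.1078]
tcp_rot: [-0.025, 1.0, -0.0, 0.0]
contact_force: [-0.9, -0.0, 6.4]
opening: 0.722
finger_force: 27.1
```

Emit:
apply_moves --pt "0 0 0.002 0 0 0" --pt "0 0 0.006 0 0 0" --pt "0 0 0.012 0 0 0" --pt "0 0 0.02 0 0 0" --pt "0 0 0.028 0 0 0" --pt "0 0 0.038 0 0 0" --pt "0 0 0.05 0 0 0" --pt "0 0 0.065 0 0 0" --pt "0 0 0.08 0 0 0" --pt "0 0 0.095 0 0 0" --pt "0 0 0.108 0 0 0" --pt "0 0 0.118 0 0 0" --pt "0 0 0.123 0 0 0" --pt "0 0 0.125 0 0 0" --pt "0 0 0.125 0 0 0" --pt "0 0 0.125 0 0 0"

```text
time: 20.8
eef_pos: [0.5423, 0.0897, 0.2067]
tcp_rot: [-0.025, 1.0, 0.0, -0.0]
contact_force: [1.1, -0.7, -1.2]
opening: 0.729
finger_force: 27.4
```

Run:
```python
from h import *
st=ctrl.get_state(); print(st['eef_pos'],st['dq'].round(3),st['finger_force'])
save('side','pics/s4.png',(250,120,360,235),5)
```

```text
[0.54225336 0.08974932 0.20665317] [-0.002 -0.001 -0.    -0.    -0.002  0.001] 27.361767275069724
```

View pics/s4.png

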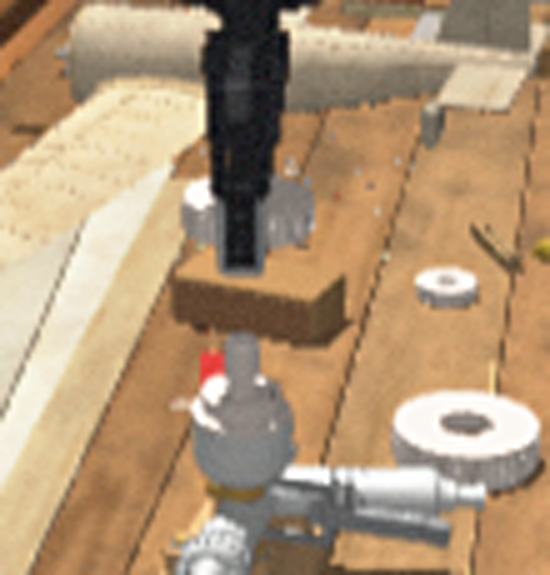

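The cap is level in the gripper at (250,210), and the inner lid stays seated on the cup with its knob upright at (242,350). I hand in the job.

```bash
python3 -c "
from plant import ctrl
print(ctrl.sign_off())"
```

```text
the job is handed in; nothing more can be done
None
```

I handed the job in at about 21 s: the trigger was squeezed fully and sprang back, and the inner lid is seated on the cup. The gripper holds the storage cap level, about 10 cm above it. The hand-in gave no verdict, so this rests on the last side picture and the gripper readings.

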